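# Fetch the turner from the utensil drawer and hang it on the rack

## Task

Pull the utensil drawer all the way out to its stop, take out the red-handled turner and hang it by its eye on the free brass hook of the utensil rack. Leave the drawer out at its stop, keep the wooden spoon in it, and do not knock the mug, bowl or jar about.

Things in the scene. Friction and masses are not known exactly. Their poses are not given: they have to be found in the camera images.
- cabinet_front (a point): Middle of the lower front edge, at table height, of a low brushed-metal drawer unit standing fixed on the table, 270 deep x 300 wide x 100 mm high. Axes of the unit: its front faces its own -x (to the robot's left), y across it, z up. A mug stands on its top, towards the back.
- drawer (a joint): Travel in m of the unit's only drawer: 0 closed, 0.205 out at its stop, along the unit's own -x; friction about 2 N; starts up to 15 mm open. Grey open box 237 mm deep x 270 wide outside, 6 mm walls, rim 71 and inner floor 22 mm above the table, behind a 15 mm thick front panel whose top edge is 87 mm above the table.
- drawer_handle (a point): Middle of the drawer's black bar handle: level round bar 11 mm thick, 140 mm long along the unit's y, centre line 45 mm in front of the front panel (39 mm clear gap behind it, open from above), 62 mm above the table, 38 mm below the unit's top. 9 mm stays join its ends to the panel. Moves with the drawer; axes as the unit's.
- turner: Turner, 195 mm long, 0.12 kg, flat in the drawer across its width, eye to the unit's left (+y), hidden until the drawer is out. Origin on the underside at the balance point, mid handle; x towards the eye, z up. Red handle 18 mm wide, 14 thick, x = -35 to +62 mm; dark steel blade 65 x 55 x 3 mm, x = -30 to -95 mm; red ring eye at the +x end.
- turner_eye (a point): Centre of the turner's eye, a round red ring of 8 mm bar, 28 mm inside and 44 mm outside diameter, lying in the turner's flat plane; 78 mm from the turner's origin along its x and 7 mm above its underside. Axes as the turner's.
- spoon: Wooden spoon 150 mm long, lying in the front of the same drawer, across it, 10 mm thick; stays in the drawer. Origin at its middle, on the underside.
- rack: Fixed utensil rack: foot plate 130 x 340 mm, two posts, a 14 mm cross bar along its y at 250 mm height, two hooks 140 mm apart reaching to its own -x. The brass hook on its right (-y) is free; a ladle is fixed on the other. A back strip, its face 36 mm in front of the bar, 97 to 143 mm high, stops hung tools swinging. Origin at the foot's underside below the bar.
- hook_tip (a point): Upper end of the free brass hook, 284 mm above the table. The hook is 8 mm bar: an arm level for 52 mm from the cross bar towards the rack's -x, at 250 mm height, then turned up 34 mm, nearly upright. Axes as the rack's.
- hook_seat (a point): Middle of the level arm of the brass hook, on its centre line, 27 mm in front of the cross bar, 31 mm from the tip along the rack's +x and 34 mm below it. The hung eye rests on this arm, its centre about 10 mm below it. Axes as the rack's.
- mug: Blue ceramic mug, 80 mm across and 85 mm high, on top of the drawer unit. Origin at the centre of its underside.
- jar: Amber glass jar with a brass lid, 72 mm across and 110 mm high, on the table beyond the drawer's way.
- bowl: White bowl, 110 mm across and 45 mm high, between the drawer and the rack.

How it is judged:
By the outcome, as a careful person would: the job done as asked, in the order asked, and still so for the second after the job is handed in, with the robot touching nothing.
It also fails if it takes over 61 s, if anything falls off the work surface, if the arm or the gripper's body presses on something with over 40 N, if the wrist force passes 120 N, or if a joint passes its speed limit or range.

## Robot

A 6-joint arm with a two-finger parallel gripper is mounted at the origin on the work surface. World frame = base frame: x ahead of the robot, y to its left, z up, the work surface at z = 0. Lengths are in m, angles in rad, forces in N, time in s.
With the tool pointing down it reaches from about 0.35 to 0.975 m from the base axis. Payload 4.9 kg.
Tool frame: the origin (TCP) lies midway between the tips of the shut fingers; the grasp point (between the pads) lies 19 mm behind it (arm.pinch_z is the distance from the TCP to the grasp point, in m); z points along the fingers, y is the line along which they close (so a half turn about z gives the same grasp; the last joint's range is limited). The gripper opens to 85 mm and grips with 20 to 120 N. Pads are 22 mm wide; open, the fingers measure 114 mm over their backs; the gripper's body (76 mm by 85 mm) begins 54 mm behind the grasp point. The pads swing forward as they close: fully open they stand 13 mm farther back than shut.
Start: joints at [1.162, 0.053, 1.613, -0, 1.476, -0.119], TCP at [0.179, 0.599, 0.231] pointing down, gripper open.
Joint ranges: [-3.01, 3.01], [-1.01, 2.22], [0.06, 2.58], [-1.02, 4.17], [0.09, 2.62], [-3.14, 3.14]. Speed limits (rad/s): [2.57, 2.57, 3.14, 3.14, 3.14, 3.14].

## Interface

Orientations are given as a rotation vector (axis times angle).
In Python, from rig import arm, camera, find_in, spot_point gives the robot as it stands.
- The arm moves only by the tool step_arm, never from a script. Its argument "steps" is one flat list of numbers, 7 for each row, row after row: the shift along the tool's x, y, z in units of 0.5 m (1.0 is 0.5 m), then the turn, a rotation vector about the tool's x, y, z in units of 6 degrees (1.0 is 6 degrees), then the opening, from -1 (shut) to 1 (fully open). A call has 1 to 8 rows; each row shifts and turns the commanded pose from where the row before left it, along the tool's axes as they then stand; what a row does not reach is not made up. A row lasts 1/12 s, in which the tool goes at most 41.7 mm and 7.16 degrees, less where a joint would pass 70% of its speed; a pose out of reach is approached as far as the arm can. A call with a number of a shift or a turn outside -1 to 1 is refused whole. A call with a gripper value outside its range is refused whole. The fingers move at their own pace and stop on an object; "force" is the grip in N (left out, the last holds). Time passes only in rows, so rows that do not move let the fingers close. It gives the time, the measured TCP pose, the force, the opening and the grip force at its end, in the units of the state.
- arm.read_state(): the state, without advancing time (a new reading comes with each control period).
- camera(name): name is "side" or "top" or "wrist"; returns a dict with "color" (384x512x3 uint8, red, green, blue), "depth" (384x512 float32, m along the optical axis (not along the pixel's ray), 0 where there is no reading), "K" (3x3 intrinsics, pixels), "k1" (the pictures are not rectified: a ray, as slopes to the right and down, at radius r is drawn at 1 + k1 r^2 times it, then the intrinsics apply), "eye" and "attitude" of the camera in the world. Camera axes: x right, y up, looking along -z (the intrinsics and any distortion apply to the point x, -y, -z); pixel columns grow to the right and rows downward; lengths in m; the calibration is good to about 2 mm. A picture is of the moment at which its call begins.
- arm.finish_job(): hands the job in; it is judged then, once.
Trained networks look in a picture, given as the dict that the camera call returned (one of the last four; its "shot" number tells which), for a name from the list of things; names that differ only in an ending like _2 or _b are one class to them, and where a whole thing is asked for, a point or a joint stands for the part that bears it (a point fixed in the world has none). Each returns a list of dicts, best first, with "confidence" (0 to 1); they miss things now and then, are a little off and sometimes report something else, mostly with a low value. They report only what shows in the picture. A call takes as long as a camera call.
- find_in(picture, query): "xyz" ([x, y, z] in m, in world coordinates, good to about 4 mm: the middle of the surface that is visible of it).
- spot_point(picture, query): "xyz" ([x, y, z] in m, in world coordinates, good to about 4 mm: a listed point, or the origin of a listed thing).
The state is a dict: "t": time; "joint_positions": joint angles; "qd": joint speeds; "effort": joint torques, N m; "tcp_pos": TCP position; "tool_rot": TCP orientation; "contact_force": force on the tool from outside, world axes, zero at the start; "wrist_torque": the same for the moment, N m; "width": finger opening in m; "grasp_force": force on a finger pad.
Only numpy, scipy, OpenCV 4.12 (cv2) and the standard library are available. Lean on these libraries where they do the work, as an engineer would, in place of code of your own. Each camera call takes 0.05 s, during which the arm holds its last target. There are 200 camera calls.

## Working session

There is one attempt and no reset: what is moved stays moved. The work goes in short steps, Python scripts to look and compute and a tool call to move; the robot and the scene stay as the last step left them, time stands still between calls to the robot, and variables do not carry over. Pictures are saved under pics/ and viewed, at most 11 in all, crops included, and the job is handed in when it is done.

Besides the shell and the picture viewer there is one more tool, called after "Call:" as name(argument=value, ...) on one line, values as JSON. step_arm: Moves the arm, as the interface text tells. Shifts and turns lie within -1 to 1; 1 stands for 0.5 m of shift or 6 degrees of turn. Its arguments: {"type":"object","properties":{"steps":{"type":"array"},"force":{"type":"number"}},"required":["steps"]}

```bash
mkdir -p pics; ls
cat > h.py <<'E'
import numpy as np, cv2
from scipy.spatial.transform import Rotation as R
from rig import arm, camera, find_in, spot_point
np.set_printoptions(precision=4, suppress=True)
def save(p,n): cv2.imwrite('pics/'+n,cv2.cvtColor(p['color'],cv2.COLOR_RGB2BGR))
def cam_R(p):
    a=np.array(p['attitude'],float)
    return a if a.shape==(3,3) else R.from_rotvec(a).as_matrix()
def cloud(p):
    K=p['K'];h,w=p['depth'].shape
    u,v=np.meshgrid(np.arange(w),np.arange(h))
    D=np.array([p['k1'],0,0,0,0],float)
    s=cv2.undistortPoints(np.stack([u,v],-1).reshape(-1,1,2).astype(np.float64),np.array(K,float),D).reshape(h,w,2)
    d=p['depth']; c=np.stack([s[...,0]*d,-s[...,1]*d,-d],-1)
    return c@cam_R(p).T+np.array(p['eye'])
def st():
    s=arm.read_state(); print('t',s['t'],'tcp',np.array(s['tcp_pos']),'rot',np.array(s['tool_rot']),'w',s['width'],'F',np.array(s['contact_force']),'g',s['grasp_force'],'q',np.array(s['joint_positions'])); return s
def delta(target,rotm=None):
    s=arm.read_state(); Rm=R.from_rotvec(s['tool_rot'])
    print('tool shift(units)',Rm.inv().apply(np.array(target)-s['tcp_pos'])/0.5)
    if rotm is not None: print('turn(units)',np.degrees((Rm.inv()*R.from_matrix(rotm)).as_rotvec())/6)
E
python3 - <<'E'
from h import *
s=st(); print(R.from_rotvec(s['tool_rot']).as_matrix(), arm.pinch_z)
for n in ['top','side']:
    p=camera(n); save(p,n+'0.png'); print(n,p['eye'],p['attitude'],p['k1'])
    for q in ['cabinet_front','drawer_handle','hook_tip','hook_seat','rack','mug','jar','bowl']:
        for d in spot_point(p,q)[:2]: print(q,np.array(d['xyz']),round(d['confidence'],2))
E
```

```text
pics
t 0.0 tcp [0.1784 0.5984 0.2301] rot [-0.4536 -3.1082  0.0031] w 0.08580859858278568 F [ 0.8791 -0.4162 -0.5667] g 0.0 q [ 1.162   0.0534  1.6143 -0.      1.476  -0.119 ]
[[-0.9583  0.2858 -0.0008]
 [ 0.2858  0.9583 -0.0019]
 [ 0.0002 -0.002  -1.    ]] 0.0187
top [0.3671 0.0046 1.6579] [ 0.1057 -0.1125 -1.5479] -0.1142790700558926
cabinet_front [ 0.5794 -0.2424  0.0036] 0.74
drawer_handle [ 0.5747 -0.1921  0.0601] 0.67
hook_tip [0.5128 0.2538 0.2839] 0.7
hook_seat [0.5471 0.2628 0.2485] 0.88
mug [ 0.6484 -0.4202  0.0989] 0.77
jar [ 0.7473  0.1296 -0.0025] 0.66
bowl [0.458  0.1598 0.001 ] 0.84
side [0.5331 1.0154 0.8154] [ 0.0339 -1.485  -2.7365] -0.004757583073298813
cabinet_front [ 0.5793 -0.2403 -0.0007] 0.95
drawer_handle [ 0.5761 -0.1912  0.0639] 0.55
hook_tip [0.5191 0.2531 0.2859] 0.58
hook_seat [0.5483 0.2679 0.2488] 0.74
hook_seat [0.5375 0.3397 0.0006] 0.37
rack [0.539  0.3401 0.0014] 0.74
mug [ 0.6562 -0.416   0.1033] 0.88
mug [0.7406 0.1279 0.0021] 0.48
jar [ 0.7439  0.1281 -0.0027] 0.81
jar [0.5454 0.2694 0.2512] 0.68
bowl [0.4591 0.1603 0.0008] 0.56
```

View pics/top0.png

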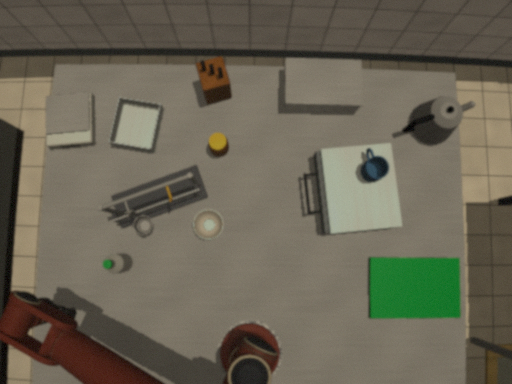

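View pics/side0.png

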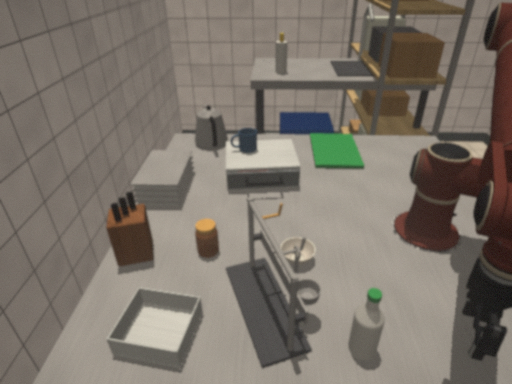

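Run:
```python
from h import *
p=camera('top'); c=cloud(p); np.set_printoptions(precision=3,suppress=True)
# cabinet top: z 0.09..0.11
m=(abs(c[...,2]-.1)<.006)&(c[...,1]<-.1)&(p['depth']>0)
pts=c[m][:,:2].astype(np.float32); r=cv2.minAreaRect(pts); print('cab',r,cv2.boxPoints(r))
m=(abs(c[...,2]-.25)<.008)&(c[...,1]>.1)&(c[...,0]>.4)
pts=c[m][:,:2].astype(np.float32); r=cv2.minAreaRect(pts);print('bar',len(pts),r,cv2.boxPoints(r))
m=(abs(c[...,2]-.068)<.006)&(c[...,1]<-.0)&(c[...,0]>.4)&(c[...,1]>-.28)
pts=c[m][:,:2].astype(np.float32); r=cv2.minAreaRect(pts);print('handle',len(pts),r,cv2.boxPoints(r))
```

```text
cab ((0.775617778301239, -0.4316641390323639), (0.6493709087371826, 0.6029273867607117), 6.199107646942139) [[ 0.42  -0.167]
 [ 0.485 -0.766]
 [ 1.131 -0.696]
 [ 1.066 -0.097]]
bar 429 ((0.5214934349060059, 0.3319397568702698), (0.0630635917186737, 0.31882721185684204), 20.788108825683594) [[0.435 0.47 ]
 [0.549 0.172]
 [0.608 0.194]
 [0.494 0.492]]
handle 249 ((0.7460665702819824, -0.20363818109035492), (0.643140971660614, 0.11383238434791565), 11.89260196685791) [[ 0.42  -0.214]
 [ 0.443 -0.326]
 [ 1.072 -0.193]
 [ 1.049 -0.082]]
```

The top view shows the cabinet at (360,190) with its handle on the left at (307,195). The brass hook is at (170,192), the bowl at (208,224) and the jar at (218,144). The side view agrees.

Run:
```python
from h import *
p=camera('top'); c=cloud(p); np.set_printoptions(precision=3,suppress=True)
def box(n,m):
    m=cv2.morphologyEx(m.astype(np.uint8),cv2.MORPH_CLOSE,np.ones((3,3)))
    k,l,s,_=cv2.connectedComponentsWithStats(m); i=1+np.argmax(s[1:,4]); 
    pts=c[(l==i)][:,:2].astype(np.float32); r=cv2.minAreaRect(pts); print(n,len(pts),r,'\n',cv2.boxPoints(r))
X,Y,Z=c[...,0],c[...,1],c[...,2]
box('cab',(abs(Z-.1)<.008)&(Y<-.2)&(Y>-.58)&(X>.38)&(X<.75))
box('handle',(abs(Z-.064)<.012)&(Y<-.15)&(Y>-.22)&(X>.4)&(X<.75))
box('hook',(p['color'][...,0].astype(int)-p['color'][...,2]>60)&(Y>.2)&(Y<.33)&(X>.48)&(X<.6)&(Z>.2))
m=(p['color'][...,0].astype(int)-p['color'][...,2]>60)&(Y>.2)&(Y<.33)&(X>.45)&(X<.6); print(c[m])
```

```text
cab 5605 ((0.5687679648399353, -0.24181178212165833), (0.3129020929336548, 0.5546941161155701), 9.8734130859375) 
 [[ 0.367  0.005]
 [ 0.462 -0.542]
 [ 0.77  -0.488]
 [ 0.675  0.058]]
handle 152 ((0.4841231107711792, -0.14031261205673218), (0.10719246417284012, 0.3568028211593628), 55.649375915527344) 
 [[ 0.307 -0.084]
 [ 0.601 -0.285]
 [ 0.662 -0.197]
 [ 0.367  0.005]]
hook 40 ((0.5432907342910767, 0.2706688642501831), (0.061418041586875916, 0.03205663710832596), 56.524314880371094) 
 [[0.513 0.254]
 [0.54  0.236]
 [0.574 0.287]
 [0.547 0.305]]
[[0.562 0.273 0.252]
 [0.562 0.27  0.251]
 [0.558 0.272 0.257]
 [0.559 0.27  0.252]
 [0.592 0.312 0.007]
 [0.556 0.273 0.251]
 [0.556 0.27  0.254]
 [0.556 0.267 0.25 ]
 [0.553 0.273 0.249]
 [0.552 0.269 0.258]
 [0.553 0.267 0.252]
 [0.549 0.269 0.254]
 [0.55  0.267 0.249]
 [0.582 0.309 0.005]
 [0.546 0.269 0.255]
 [0.546 0.266 0.256]
 [0.546 0.262 0.256]
 [0.543 0.269 0.254]
 [0.543 0.266 0.255]
 [0.544 0.264 0.248]
 [0.573 0.303 0.014]
 [0.54  0.265 0.255]
 [0.54  0.263 0.251]
 [0.569 0.303 0.014]
 [0.537 0.265 0.254]
 [0.537 0.262 0.254]
 [0.537 0.26  0.251]
 [0.534 0.266 0.25 ]
 [0.534 0.263 0.247]
 [0.533 0.259 0.256]
 [0.562 0.299 0.015]
 [0.531 0.263 0.249]
 [0.531 0.26  0.25 ]
 [0.558 0.298 0.016]
 [0.527 0.262 0.254]
 [0.527 0.259 0.255]
 [0.528 0.256 0.25 ]
 [0.524 0.261 0.258]
 [0.524 0.259 0.254]
 [0.524 0.255 0.256]
 [0.547 0.305 0.016]
 [0.518 0.254 0.279]
 [0.52  0.254 0.261]
 [0.515 0.257 0.277]
 [0.515 0.253 0.282]
 [0.516 0.252 0.272]]
```

Run:
```python
from h import *
p=camera('top'); c=cloud(p); np.set_printoptions(precision=3,suppress=True)
def box(n,m):
    m=m&(p['depth']>0)
    k,l,s,_=cv2.connectedComponentsWithStats(m.astype(np.uint8)); i=1+np.argmax(s[1:,4]); 
    pts=c[(l==i)][:,:2].astype(np.float32); r=cv2.minAreaRect(pts); print(n,len(pts),r,'\n',cv2.boxPoints(r))
X,Y,Z=c[...,0],c[...,1],c[...,2]
box('cab',(abs(Z-.1)<.008)&(Y<-.2)&(Y>-.58)&(X>.38)&(X<.75))
box('handle',(abs(Z-.066)<.012)&(Y<-.15)&(Y>-.22)&(X>.4)&(X<.75))
box('bar',(abs(Z-.255)<.01)&(Y<.5)&(Y>.15)&(X>.4)&(X<.75))
```

```text
cab 5207 ((0.5936967134475708, -0.3756319284439087), (0.29978159070014954, 0.27131327986717224), 6.201343536376953) 
 [[ 0.43  -0.257]
 [ 0.459 -0.527]
 [ 0.757 -0.494]
 [ 0.728 -0.225]]
handle 150 ((0.5719059705734253, -0.20231357216835022), (0.1478043794631958, 0.0356840081512928), 0.5908058881759644) 
 [[ 0.498 -0.185]
 [ 0.498 -0.221]
 [ 0.646 -0.219]
 [ 0.646 -0.184]]
bar 532 ((0.521796703338623, 0.3323877453804016), (0.06253675371408463, 0.3192697763442993), 20.85830307006836) 
 [[0.436 0.47 ]
 [0.549 0.172]
 [0.608 0.194]
 [0.494 0.493]]
```

Call:
step_arm(steps=[0, 0, 0, 0, 0, -0.95, 0, 0, 0, 0, 0, 0, -0.95, 0, 0, 0, 0, 0, 0, -0.95, 0, 0, 0, 0, 0, 0, -0.95, 0, -0.028, -0.075, 0, 0, 0, 0, 0, -0.028, -0.075, 0, 0, 0, 0, 0, -0.028, -0.075, 0, 0, 0, 0, 0, -0.028, -0.075, 0, 0, 0, 0, 0], force=50)

```text
t: 1.72
tcp_pos: [0.2507, 0.4544, 0.2312]
tool_rot: [-0.172, 3.137, -0.0]
contact_force: [1.2, 0.2, -0.0]
width: 0.0427
grasp_force: 0.0
```

Call:
step_arm(steps=[-0.028, -0.075, 0, 0, 0, 0, 0, -0.028, -0.075, 0, 0, 0, 0, 0, -0.028, -0.075, 0, 0, 0, 0, 0, -0.028, -0.075, 0, 0, 0, 0, 0, -0.028, -0.075, 0, 0, 0, 0, 0, -0.028, -0.075, 0, 0, 0, 0, 0, -0.028, -0.075, 0, 0, 0, 0, 0, -0.028, -0.075, 0, 0, 0, 0, 0])

```text
t: 2.38
tcp_pos: [0.3946, 0.1679, 0.2317]
tool_rot: [-0.17, 3.136, 0.0]
contact_force: [0.6, 0.5, -0.4]
width: 0.0428
grasp_force: 0.0
```

Call:
step_arm(steps=[-0.028, -0.075, 0, 0, 0, 0, 0, -0.028, -0.075, 0, 0, 0, 0, 0, -0.028, -0.075, 0, 0, 0, 0, 0, -0.028, -0.075, 0, 0, 0, 0, 0, -0.028, -0.075, 0, 0, 0, 0, 0, -0.028, -0.075, 0, 0, 0, 0, 0, 0, 0, 0, 0, 0, 0, 0, 0, 0, 0, 0, 0, 0, 0])

```text
t: 3.05
tcp_pos: [0.5023, -0.0467, 0.2311]
tool_rot: [0.164, -3.137, -0.001]
contact_force: [-0.2, 0.3, -0.3]
width: 0.0429
grasp_force: 0.0
```

Run:
```python
from h import *
st()
a=np.radians(6.2); yy=np.array([-np.sin(a),np.cos(a),0]); zz=np.array([0,0,-1.]); Rt=np.stack([np.cross(yy,zz),yy,zz],1)
p=camera('wrist'); save(p,'w1.png'); ps=[]
for q in ['drawer_handle','cabinet_front']:
  for d in spot_point(p,q)[:2]: print(q,np.array(d['xyz']),round(d['confidence'],2))
c=cloud(p); m=(abs(c[...,2]-.064)<.008)&(p['depth']>0)&(c[...,1]>-.23); P=c[m]; print(len(P))
if len(P)>50:
  r=cv2.minAreaRect(P[:,:2].astype(np.float32)); print(r,P[:,2].max())
delta([.575,-.192,.15],Rt)
```

```text
t 3.05 tcp [ 0.5023 -0.0467  0.2311] rot [ 0.1641 -3.1366 -0.0006] w 0.04289640756827965 F [-0.1696  0.2521 -0.269 ] g 0.0 q [-0.2404 -0.2409  1.8872  0.0002  1.4961 -1.9157]
drawer_handle [ 0.5737 -0.1952  0.0617] 0.68
drawer_handle [ 0.5807 -0.2448  0.0042] 0.34
cabinet_front [ 0.5811 -0.2397  0.0002] 0.85
2247
((0.6281237006187439, -0.030162915587425232), (0.44437235593795776, 0.17719554901123047), 76.98025512695312) 0.07194141173455898
tool shift(units) [-0.1136 -0.31    0.1624]
turn(units) [ 0.003  -0.0004  0.0086]
```

View pics/w1.png

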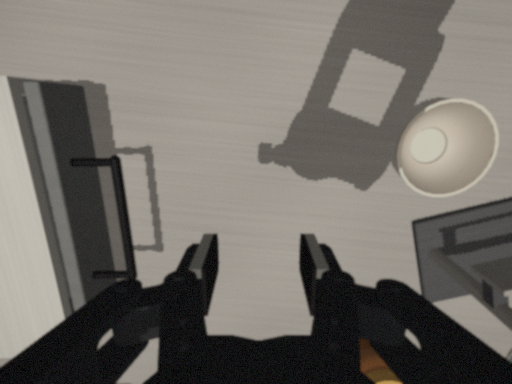

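Call:
step_arm(steps=[-0.0284, -0.078, 0, 0, 0, 0, 0, -0.0284, -0.078, 0, 0, 0, 0, 0, -0.0284, -0.078, 0, 0, 0, 0, 0, -0.0284, -0.078, 0, 0, 0, 0, 0, 0, 0, 0.07, 0, 0, 0, 0, 0, 0, 0.07, 0, 0, 0, 0, 0, 0, 0.07, 0, 0, 0, 0, 0, 0, 0, 0, 0, 0, 0])

```text
t: 3.87
tcp_pos: [0.5704, -0.1902, 0.1177]
tool_rot: [0.172, -3.124, -0.011]
contact_force: [-1.4, 0.2, -2.0]
width: 0.0425
grasp_force: 0.0
```

Run:
```python
from h import *
st()
p=camera('wrist'); save(p,'w2.png')
for q in ['drawer_handle']:
  for d in spot_point(p,q)[:2]: print(q,np.array(d['xyz']),round(d['confidence'],2))
delta([.575,-.193,.044])
```

```text
t 3.8667 tcp [ 0.5704 -0.1902  0.1177] rot [ 0.1718 -3.124  -0.0112] w 0.0424693655046184 F [-1.4413  0.2346 -1.9607] g 0.0 q [-0.4456  0.1013  1.7575  0.0002  1.2975 -2.1264]
drawer_handle [ 0.5699 -0.1949  0.0621] 0.81
tool shift(units) [-0.0013 -0.0021  0.1628]
```

View pics/w2.png

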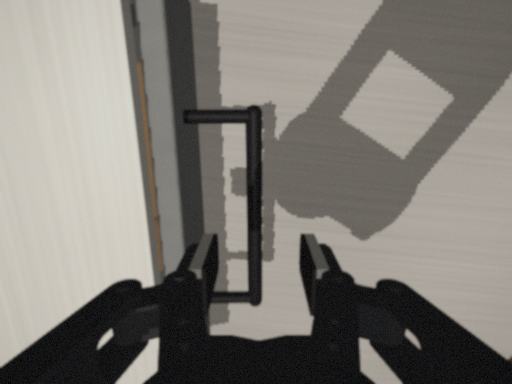

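The bar runs from (254,110) to (256,300), centred between the fingers, and the gap behind it is open. I'll go down and grip it.

Call:
step_arm(steps=[0, 0, 0.04, 0, 0, 0, 0, 0, 0, 0.04, 0, 0, 0, 0, 0, 0, 0.04, 0, 0, 0, 0, 0, 0, 0.027, 0, 0, 0, 0, 0, 0, 0, 0, 0, 0, 0, 0, 0, 0, 0, 0, 0, -0.8, 0, 0, 0, 0, 0, 0, -0.8, 0, 0, 0, 0, 0, 0, -0.8], force=50)

```text
t: 4.63
tcp_pos: [0.5769, -0.1944, 0.0554]
tool_rot: [-0.17, 3.133, -0.003]
contact_force: [-1.5, 0.2, 3.0]
width: 0.0095
grasp_force: 32.7
```

Call:
step_arm(steps=[0, 0, 0, 0, 0, 0, -1, 0, 0, 0, 0, 0, 0, -1, 0, 0, 0, 0, 0, 0, -1, 0, 0, 0, 0, 0, 0, -1], force=50)

```text
t: 4.97
tcp_pos: [0.5769, -0.1943, 0.0554]
tool_rot: [-0.17, 3.134, -0.002]
contact_force: [-0.6, 2.7, 4.9]
width: 0.0086
grasp_force: 49.1
```

Call:
step_arm(steps=[0, 0, 0, 0, 0, 0, -0.2, 0, 0, 0, 0, 0, 0, -0.2, 0, 0, 0.011, 0, 0, 0, -0.2, 0, 0, 0.011, 0, 0, 0, -0.2, 0, 0, 0, 0, 0, 0, -1, 0, 0, 0, 0, 0, 0, -1, 0, 0, 0, 0, 0, 0, -1, 0, 0, 0, 0, 0, 0, -1], force=50)

```text
t: 5.63
tcp_pos: [0.5747, -0.1938, 0.041]
tool_rot: [0.17, -3.136, -0.001]
contact_force: [0.4, -0.8, -2.7]
width: 0.0092
grasp_force: 48.6
```

Call:
step_arm(steps=[0, 0.02, 0, 0, 0, 0, -1, 0, 0.05, 0, 0, 0, 0, -1, 0, 0.06, 0, 0, 0, 0, -1, 0, 0.06, 0, 0, 0, 0, -1, 0, 0.06, 0, 0, 0, 0, -1, 0, 0.06, 0, 0, 0, 0, -1, 0, 0.03, 0, 0, 0, 0, -1, 0, 0, 0, 0, 0, 0, -1])

```text
t: 6.3
tcp_pos: [0.5551, -0.0211, 0.0409]
tool_rot: [0.174, -3.134, -0.005]
contact_force: [-1.7, 0.8, -1.6]
width: 0.0094
grasp_force: 50.3
```

Call:
step_arm(steps=[0, 0.01, 0, 0, 0, 0, -1, 0, 0.01, 0, 0, 0, 0, -1, 0, 0.006, 0, 0, 0, 0, -1, 0, 0.006, 0, 0, 0, 0, -1, 0, 0, 0, 0, 0, 0, -1])

```text
t: 6.72
tcp_pos: [0.5537, -0.0088, 0.0409]
tool_rot: [0.169, -3.133, -0.002]
contact_force: [-6.1, -0.2, -1.5]
width: 0.0091
grasp_force: 50.4
```

Call:
step_arm(steps=[0, 0.006, 0, 0, 0, 0, -1, 0, 0.006, 0, 0, 0, 0, -1, 0, 0.006, 0, 0, 0, 0, -1, 0, 0, 0, 0, 0, 0, -1])

```text
t: 7.05
tcp_pos: [0.5527, 0.0, 0.0409]
tool_rot: [0.168, -3.133, -0.001]
contact_force: [-5.6, 0.3, -1.5]
width: 0.0093
grasp_force: 50.4
```

Call:
step_arm(steps=[0, 0.006, 0, 0, 0, 0, -1, 0, 0.006, 0, 0, 0, 0, -1, 0, 0, 0, 0, 0, 0, -1])

```text
t: 7.3
tcp_pos: [0.5521, 0.0059, 0.0409]
tool_rot: [0.168, -3.133, -0.001]
contact_force: [-5.1, -0.8, -1.1]
width: 0.0091
grasp_force: 50.4
```

Call:
step_arm(steps=[0, 0.006, 0, 0, 0, 0, -1, 0, 0.004, 0, 0, 0, 0, -1, 0, 0, 0, 0, 0, 0, -1])

```text
t: 7.55
tcp_pos: [0.5517, 0.0092, 0.041]
tool_rot: [0.169, -3.133, 0.005]
contact_force: [-5.7, -6.4, -1.9]
width: 0.0092
grasp_force: 50.3
```

Call:
step_arm(steps=[0, 0.006, 0, 0, 0, 0, -1, 0, 0, 0, 0, 0, 0, -1, 0, 0, 0, 0, 0, 0, -1])

```text
t: 7.8
tcp_pos: [0.5517, 0.0092, 0.041]
tool_rot: [0.169, -3.134, 0.013]
contact_force: [-4.7, -17.0, -3.4]
width: 0.0092
grasp_force: 50.4
```

Call:
step_arm(steps=[0, -0.005, 0, 0, 0, 0, -1, 0, 0, 0, 0, 0, 0, -0.3, 0, 0, 0, 0, 0, 0, -0.1, 0, 0, 0, 0, 0, 0, -0.1, 0, 0, -0.06, 0, 0, 0, -0.1, 0, 0, -0.08, 0, 0, 0, -0.1, 0, 0, -0.08, 0, 0, 0, -0.1, 0, -0.06, -0.08, 0, 0, 0, -0.1])

```text
t: 8.47
tcp_pos: [0.5566, -0.0108, 0.1887]
tool_rot: [-0.176, 3.133, 0.002]
contact_force: [1.2, -0.2, -0.3]
width: 0.0386
grasp_force: 0.0
```

Call:
step_arm(steps=[0, -0.05, -0.08, 0, 0, 0, 0.2, 0, -0.05, -0.08, 0, 0, 0, 0.2, 0, -0.02, 0, 0, 0, 0, 0.2, 0, 0, 0, 0, 0, 0, 0.2])

```text
t: 8.8
tcp_pos: [0.5638, -0.0693, 0.2603]
tool_rot: [-0.166, 3.129, -0.004]
contact_force: [-0.0, 0.2, -0.5]
width: 0.0512
grasp_force: 0.0
```

Run:
```python
from h import *
st()
for n in ['wrist','top']:
  p=camera(n); save(p,n+'3.png')
  for q in ['drawer_handle','drawer','turner','turner_eye','spoon']:
    for d in spot_point(p,q)[:2]: print(n,q,np.array(d['xyz']),round(d['confidence'],2))
```

```text
t 8.8 tcp [ 0.5638 -0.0693  0.2603] rot [-0.1657  3.129  -0.0043] w 0.05124056881973704 F [-0.0258  0.2009 -0.4659] g 0.0 q [-0.2533 -0.1042  1.7188 -0.0001  1.5184 -1.9299]
wrist drawer_handle [0.5493 0.0059 0.0626] 0.62Traceback (most recent call last):
  File "<stdin>", line 6, in <module>
ValueError: it knows: bowl, cabinet_front, drawer_handle, hook_seat, hook_tip, jar, mug, rack, spoon, turner, turner_eye
```

View pics/wrist3.png

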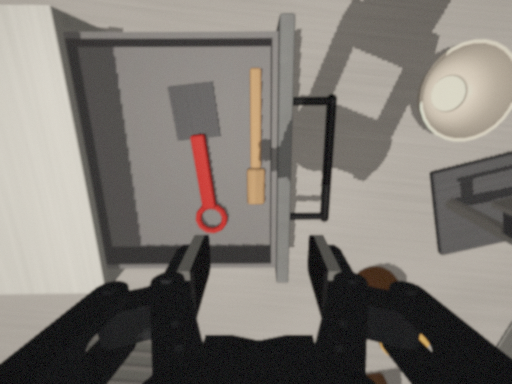

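The wrist view shows the drawer out. The turner's blade is at (192,110), its handle at about (203,172) and its eye at (211,217). The spoon is well apart from it at (256,135).

Run:
```python
from h import *
for n in ['wrist','top']:
  p=camera(n)
  for q in ['turner','turner_eye','spoon','drawer_handle']:
    for d in spot_point(p,q)[:1]: print(n,q,np.array(d['xyz']),round(d['confidence'],2))
  c=cloud(p); im=p['color'].astype(int)
  m=(im[...,0]>120)&(im[...,1]<60)&(im[...,2]<60)&(c[...,2]<.06)&(p['depth']>0)&(abs(c[...,0]-.57)<.15)&(abs(c[...,1]+.1)<.12)
  P=c[m]; 
  r=cv2.minAreaRect(P[:,:2].astype(np.float32)); print(n,len(P),r,cv2.boxPoints(r).tolist(),np.percentile(P[:,2],[5,50,95]))
```

```text
wrist turner [ 0.574  -0.1397  0.0237] 0.66
wrist turner_eye [ 0.6483 -0.1288  0.0297] 0.67
wrist spoon [ 0.5319 -0.0812  0.0208] 0.86
wrist drawer_handle [0.5483 0.0057 0.0617] 0.63
wrist 375 ((0.603723406791687, -0.14100439846515656), (0.13107216358184814, 0.03874698281288147), 18.67241859436035) [[0.5354342460632324, -0.14363247156143188], [0.5478394031524658, -0.1803399920463562], [0.6720125675201416, -0.13837632536888123], [0.6596074104309082, -0.10166880488395691]] [0.0309 0.0339 0.0369]
top turner [ 0.5716 -0.1467  0.0227] 0.49
top spoon [ 0.5354 -0.0778  0.0195] 0.61
top drawer_handle [0.5507 0.0096 0.0576] 0.66Traceback (most recent call last):
  File "<stdin>", line 9, in <module>
    return _quantile_unchecked(
        a, q, axis, out, overwrite_input, method, keepdims, weights)
    return _ureduce(a,
                    func=_quantile_ureduce_func,
    ...<5 lines>...
                    overwrite_input=overwrite_input,
                    method=method)
    r = func(a, **kwargs)
    result = _quantile(arr,
                       quantiles=q,
    ...<2 lines>...
                       out=out,
                       weights=wgt)
    slices_having_nans = np.isnan(arr[-1, ...])
                                  ~~~^^^^^^^^^
IndexError: index -1 is out of bounds for axis 0 with size 0
```

Run:
```python
from h import *
p=camera('wrist'); c=cloud(p); im=p['color'].astype(int)
m=(im[...,0]>100)&(im[...,1]<70)&(im[...,2]<70)&(c[...,2]<.05)&(p['depth']>0)&(abs(c[...,0]-.57)<.15)&(abs(c[...,1]+.1)<.12)
v,u=np.nonzero(m)
P=c[m]; print(len(P),P.min(0),P.max(0))
H=P[(P[:,0]<.625)]; R_=P[P[:,0]>.63]
vx,vy,x0,y0=cv2.fitLine(H[:,:2].astype(np.float32),cv2.DIST_L2,0,.01,.01).ravel(); print('handle ang',np.degrees(np.arctan2(vy,vx)),x0,y0,'n',len(H))
(cx,cy),r=cv2.minEnclosingCircle(R_[:,:2].astype(np.float32)); print('ring',cx,cy,r)
d=np.array([vx,vy])*np.sign(vx); t=(P[:,:2]-[x0,y0])@d; print('extent',t.min(),t.max(),'origin from far end',np.array([x0,y0])+d*(t.max()-.100),'from near end',np.array([x0,y0])+d*(t.min()+.035))
delta([0.574,-0.141,.26])
```

```text
1136 [ 0.537  -0.1581  0.0225] [ 0.6677 -0.1068  0.0388]
handle ang 12.374925 0.5833381 -0.14020163 n 767
ring 0.6473813652992249 -0.12740865349769592 0.021118681877851486
extent -0.04652622031035322 0.08590716773853065 origin from far end [ 0.5696 -0.1432] from near end [ 0.5721 -0.1427]
tool shift(units) [-0.0089 -0.1496 -0.0087]
```

```bash
cat > kin.py <<'E'
import numpy as np
from scipy.optimize import least_squares
D=np.array([[.0534,1.6143,1.476,np.hypot(.1784,.5984),.2301],[-.2409,1.8872,1.4961,np.hypot(.5023,.0467),.2311],[.1013,1.7575,1.2975,np.hypot(.5704,.1902),.1177],[-.1042,1.7188,1.5184,np.hypot(.5638,.0693),.2603]])
# L2,L3 ; base offset a ; h (shoulder z - tool len); elbow offset angle o3
def f(x,D=D):
    L2,L3,a,h,o,o2=x; s=D[:,0]+D[:,1]
    return np.r_[a+L2*np.sin(D[:,0]+o2)+L3*np.sin(s+o)-D[:,3], h+L2*np.cos(D[:,0]+o2)+L3*np.cos(s+o)-D[:,4]]
if __name__=='__main__':
    for a0 in (0,):
        for fix in (0,1):
            g=(lambda y:f(np.r_[y[:2],0,y[2],0,0])) if fix==0 else (lambda y:f(np.r_[y[:2],0,y[2:]]))
            r=least_squares(g,[.4,.4,0]+([0,0] if fix else [])); print(r.x,r.fun)
E
python3 kin.py
```

```text
[ 0.36661497  0.59926492 -0.07816074] [-8.40561729e-03  5.62555521e-03  1.03820260e-02 -7.48516556e-03
 -1.48493064e-04  1.56399866e-03 -1.33963388e-03 -7.58717496e-05]
[ 0.42427668  0.62814714 -0.01720551  0.18774308 -0.00074769] [ 7.72866913e-04  5.10789147e-04 -2.93330707e-04 -1.10470427e-03
 -1.20995734e-05  1.89353773e-04 -4.64807804e-04  2.87553670e-04]
```

```bash
cat >> h.py <<'E'
def tool(yaw,pitch): # heading yaw deg of turner x/rack x; pitch deg forward tilt of tool from straight down
    a,b=np.radians([yaw,pitch]); xt=np.array([np.cos(a),np.sin(a),0]); y=np.array([-np.sin(a),np.cos(a),0])
    z=np.sin(b)*xt+np.cos(b)*np.array([0,0,-1.]); return np.stack([np.cross(y,z),y,z],1)
def plan(p,Rm,q): # shift from p (world) to q in tool axes Rm
    print('shift',Rm.T@(np.array(q)-p)/.5)
E
python3 - <<'E'
from h import *
s=st(); Rt=tool(11.8,-20); g=np.array([.572,-.1426,.0265]); delta(g+[0,0,.12],Rt)
print('after turning:'); plan(s['tcp_pos'],Rt,g+[0,0,.12]); print('down .1 in tool', Rt.T@[0,0,-.1]/.5)
E
```

```text
t 9.45 tcp [ 0.5615 -0.0671  0.2557] rot [ 0.1701 -3.1368 -0.0001] w 0.051055657601049624 F [ 0.9033 -0.6616 -0.2477] g 0.0 q [-0.2506 -0.1021  1.7245  0.      1.5194 -1.9298]
tool shift(units) [-0.0046 -0.1523  0.2183]
turn(units) [ 0.1634  3.3289 -0.9221]
after turning:
shift [-0.065  -0.152   0.2087]
down .1 in tool [-0.0684  0.      0.1879]
```

Call:
step_arm(steps=[0, 0, 0, 0.041, 0.832, -0.231, -0.06, 0, 0, 0, 0.041, 0.832, -0.231, -0.06, 0, 0, 0, 0.041, 0.832, -0.231, -0.06, 0, 0, 0, 0.041, 0.832, -0.231, -0.06, -0.0163, -0.038, 0.0522, 0, 0, 0, -0.06, -0.0163, -0.038, 0.0522, 0, 0, 0, -0.06, -0.0163, -0.038, 0.0522, 0, 0, 0, -0.06, -0.0163, -0.038, 0.0522, 0, 0, 0, -0.06])

```text
t: 10.12
tcp_pos: [0.5725, -0.1434, 0.1454]
tool_rot: [0.288, -2.78, 0.051]
contact_force: [0.7, -1.2, -0.1]
width: 0.04
grasp_force: 0.0
```

Run:
```python
from h import *
s=arm.read_state()
p=camera('wrist'); save(p,'w4.png'); c=cloud(p); im=p['color'].astype(int)
for q in ['turner','turner_eye']:
    for d in spot_point(p,q)[:1]: print(q,np.array(d['xyz']),round(d['confidence'],2))
m=(im[...,0]>80)&(im[...,1]<.45*im[...,0])&(im[...,2]<.45*im[...,0])&(c[...,2]<.05)&(p['depth']>0)&(abs(c[...,0]-.57)<.15)&(abs(c[...,1]+.1)<.12)
P=c[m]; print(len(P),P.min(0),P.max(0))
H=P[(P[:,0]<.625)]
vx,vy,x0,y0=cv2.fitLine(H[:,:2].astype(np.float32),cv2.DIST_L2,0,.01,.01).ravel(); print('ang',np.degrees(np.arctan(vy/vx)),x0,y0)
d=np.array([vx,vy])*np.sign(vx); t=(P[:,:2]-[x0,y0])@d; print('extent',t.min(),t.max(),np.array([x0,y0])+d*(t.max()-.100),np.array([x0,y0])+d*(t.min()+.035))
st(); delta([.572,-.1426,.0265],tool(11.8,-20))
```

```text
turner_eye [ 0.649  -0.1251  0.0255] 0.76
2263 [ 0.5388 -0.1612  0.0211] [ 0.6684 -0.1122  0.0392]
ang 12.214028 0.5825299 -0.14471199
extent -0.043487475651649704 0.08619034054736066 [ 0.569  -0.1476] [ 0.5742 -0.1465]
t 10.2667 tcp [ 0.5704 -0.143   0.1436] rot [ 0.2846 -2.7742  0.0466] w 0.04025843250036609 F [-0.049   0.6875  0.1014] g 0.0 q [-0.2943  0.2517  1.5718 -0.1642  1.6325 -2.0537]
tool shift(units) [-0.0844 -0.0006  0.2186]
turn(units) [ 0.0335 -0.0472 -0.008 ]
```

View pics/w4.png

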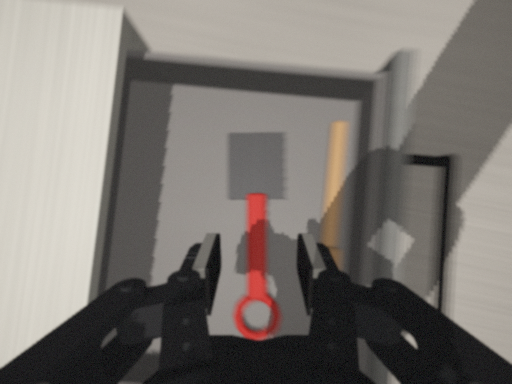

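The turner is lined up midway between the fingers (column 258), clear of the spoon. Next I'll descend and grip.

Call:
step_arm(steps=[-0.02, -0.001, 0.054, 0, 0, 0, -0.06, -0.02, -0.001, 0.054, 0, 0, 0, -0.06, -0.02, 0, 0.054, 0, 0, 0, -0.06, -0.014, 0, 0.035, 0, 0, 0, -0.06, -0.008, 0, 0.018, 0, 0, 0, -0.06, 0, 0, 0, 0, 0, 0, -0.06, 0, 0, 0, 0, 0, 0, -0.06])

```text
t: 10.85
tcp_pos: [0.5752, -0.1432, 0.0332]
tool_rot: [0.288, -2.781, 0.052]
contact_force: [-0.3, -0.6, 0.2]
width: 0.0401
grasp_force: 0.0
```

Run:
```python
from h import *
st(); delta([.572,-.1436,.0255],tool(11.8,-20))
```

```text
t 10.85 tcp [ 0.5752 -0.1432  0.0332] rot [ 0.288  -2.7811  0.0521] w 0.04012252841521702 F [-0.2561 -0.5934  0.2143] g 0.0 q [-0.292   0.3813  1.6129 -0.1654  1.4562 -2.0246]
tool shift(units) [0.0008 0.0005 0.0166]
turn(units) [-0.0119  0.0189  0.0018]
```

Call:
step_arm(steps=[0, 0, 0.0083, 0, 0, 0, -0.06, 0, 0, 0.0083, 0, 0, 0, -0.06, 0, 0, 0, 0, 0, 0, -0.6, 0, 0, 0, 0, 0, 0, -1, 0, 0, 0, 0, 0, 0, -1, 0, 0, 0, 0, 0, 0, -1, 0, 0, 0, 0, 0, 0, -1], force=60)

```text
t: 11.43
tcp_pos: [0.572, -0.1443, 0.025]
tool_rot: [0.287, -2.781, 0.052]
contact_force: [-1.4, 0.4, 5.7]
width: 0.0162
grasp_force: 62.3
```

Call:
step_arm(steps=[0, 0, 0, 0, 0, 0, -1, 0.01, 0, -0.028, 0, 0, 0, -1, 0.025, 0, -0.07, 0, 0, 0, -1, 0.025, 0, -0.07, 0, 0, 0, -1, 0.025, 0, -0.07, 0, 0, 0, -1, 0.025, 0, -0.07, 0, 0, 0, -1, 0.025, 0, -0.07, 0, 0, 0, -1, 0.025, 0, -0.07, 0, 0, 0, -1], force=80)

```text
t: 12.1
tcp_pos: [0.572, -0.1434, 0.2635]
tool_rot: [0.287, -2.779, 0.05]
contact_force: [0.3, -0.0, -2.3]
width: 0.0159
grasp_force: 78.9
```

Run:
```python
from h import *
s=st()
for n in ['top','side']:
  p=camera(n); save(p,n+'5.png')
  for q in ['hook_tip','hook_seat','turner_eye','turner','spoon','drawer_handle']:
    for d in spot_point(p,q)[:1]: print(n,q,np.array(d['xyz']),round(d['confidence'],2))
print(R.from_rotvec(s['tool_rot']).as_matrix())
```

```text
t 12.1 tcp [ 0.572  -0.1434  0.2635] rot [ 0.2873 -2.7793  0.0501] w 0.015859479637100726 F [ 0.3489 -0.0465 -2.2905] g 78.94940972328186 q [-0.2939  0.1648  1.4667 -0.1694  1.8159 -2.0865]
top hook_tip [0.5149 0.2576 0.283 ] 0.8
top hook_seat [0.5473 0.2623 0.2472] 0.77
top turner [ 0.5736 -0.146   0.2608] 0.75
top drawer_handle [0.5482 0.0093 0.0585] 0.68
side hook_seat [0.5474 0.2679 0.2503] 0.76
side turner_eye [ 0.6508 -0.1302  0.2615] 0.71
side turner [ 0.5687 -0.143   0.2565] 0.67
side drawer_handle [0.5511 0.0097 0.0607] 0.7
[[-0.9199 -0.2045 -0.3347]
 [-0.1923  0.9789 -0.0696]
 [ 0.3418  0.0004 -0.9398]]
```

View pics/side5.png

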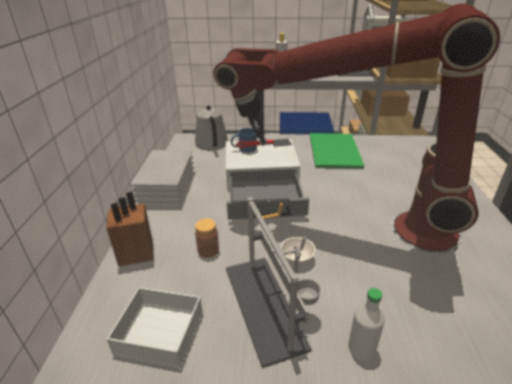

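Run:
```python
from h import *
s=arm.read_state(); T=R.from_rotvec(s['tool_rot']).as_matrix(); tc=np.array(s['tcp_pos'])
p=camera('wrist'); 
for q in ['turner_eye','turner']:
    for d in spot_point(p,q)[:1]: print(q,np.array(d['xyz']),round(d['confidence'],2),'in tool',T.T@(np.array(d['xyz'])-tc))
T0=tool(11.8,-20); e=T0.T@(np.array([.6475,-.1275,.029])-[.572,-.1443,.025]); print('e',e)
e[1]=0
Rt=tool(21,25); rx=np.array([np.cos(np.radians(21)),np.sin(np.radians(21)),0])
eye=np.array([.517,.254,.284+.05]); q=eye-Rt@e; print('tcp target',q)
delta(q,Rt); plan(tc,Rt,q)
```

```text
turner [ 0.5714 -0.1429  0.2619] 0.57 in tool [ 0.0012  0.0009 -0.0006]
e [-0.0713  0.001  -0.0302]
tcp target [0.4686 0.2354 0.2765]
tool shift(units) [ 0.0561  0.7847 -0.0116]
turn(units) [-0.0696 -7.4821 -1.5726]
shift [-0.0835  0.7821  0.0047]
```

Call:
step_arm(steps=[0, 0, 0, -0.009, -0.935, -0.197, -1, 0, 0, 0, -0.009, -0.935, -0.197, -1, 0, 0, 0, -0.009, -0.935, -0.197, -1, 0, 0, 0, -0.009, -0.935, -0.197, -1, 0, 0, 0, -0.009, -0.935, -0.197, -1, 0, 0, 0, -0.009, -0.935, -0.197, -1, 0, 0, 0, -0.009, -0.935, -0.197, -1, 0, 0, 0, -0.009, -0.935, -0.197, -1])

```text
t: 13.62
tcp_pos: [0.5726, -0.1437, 0.2627]
tool_rot: [-0.496, 2.66, 0.108]
contact_force: [-0.1, -0.3, -2.4]
width: 0.0157
grasp_force: 78.9
```

Call:
step_arm(steps=[-0.0084, 0.07, 0, 0, 0, 0, -1, -0.0084, 0.07, 0, 0, 0, 0, -1, -0.0084, 0.07, 0, 0, 0, 0, -1, -0.0084, 0.07, 0, 0, 0, 0, -1, -0.0084, 0.07, 0, 0, 0, 0, -1, -0.0084, 0.07, 0, 0, 0, 0, -1, -0.0084, 0.07, 0, 0, 0, 0, -1, -0.0084, 0.07, 0, 0, 0, 0, -1])

```text
t: 14.28
tcp_pos: [0.4995, 0.1299, 0.2762]
tool_rot: [-0.494, 2.665, 0.109]
contact_force: [0.4, 0.4, -2.3]
width: 0.0156
grasp_force: 79.0
```

Run:
```python
from h import *
s=st(); T=R.from_rotvec(s['tool_rot']).as_matrix(); tc=np.array(s['tcp_pos'])
for n in ['top','side','wrist']:
  p=camera(n)
  for q in ['turner_eye','turner']:
    for d in spot_point(p,q)[:1]: print(n,q,np.array(d['xyz']),round(d['confidence'],2),'in tool',T.T@(np.array(d['xyz'])-tc))
delta([0.4686,0.2354,0.2765],tool(21,25))
```

```text
t 14.2833 tcp [0.4995 0.1299 0.2762] rot [-0.494   2.6651  0.1092] w 0.015584126539127661 F [ 0.3989  0.3623 -2.3063] g 79.03309464454651 q [ 0.0343 -0.5448  2.0788  0.1484  1.1962 -1.9286]
top turner_eye [0.5487 0.1523 0.3333] 0.46 in tool [-0.073   0.0033 -0.029 ]
top turner [0.5026 0.1288 0.2762] 0.69 in tool [-0.0022 -0.0021  0.001 ]
side turner_eye [0.5514 0.1504 0.334 ] 0.77 in tool [-0.075   0.0006 -0.0288]
side turner [0.5001 0.1308 0.2723] 0.62 in tool [0.0009 0.0007 0.0039]
wrist turner [0.5023 0.1332 0.2788] 0.58 in tool [-0.0045  0.0021 -0.0008]
tool shift(units) [-0.0158  0.2251  0.0054]
turn(units) [-0.0063 -0.0067 -0.018 ]
```

Call:
step_arm(steps=[-0.005, 0.075, 0.002, 0, 0, 0, -1, -0.005, 0.075, 0.002, 0, 0, 0, -1, -0.005, 0.05, 0.001, 0, 0, 0, -1, 0, 0.02, 0, 0, 0, 0, -1, 0, 0, 0, 0, 0, 0, -1, 0, 0, 0, 0, 0, 0, -1])

```text
t: 15.23
tcp_pos: [0.4687, 0.2337, 0.2765]
tool_rot: [-0.494, 2.666, 0.109]
contact_force: [0.2, -1.3, -1.6]
width: 0.0158
grasp_force: 79.3
```

Run:
```python
from h import *
s=st(); T=R.from_rotvec(s['tool_rot']).as_matrix(); tc=np.array(s['tcp_pos'])
e=np.array([-.072,.001,-.030]); print('eye calc',tc+T@e)
out=[]
for n in ['top','side','wrist']:
  p=camera(n)
  for q in ['turner_eye','hook_tip','hook_seat']:
    for d in spot_point(p,q)[:1]: print(n,q,np.array(d['xyz']),round(d['confidence'],2))
  if n!='top': save(p,n+'6.png'); im=cv2.imread('pics/'+n+'6.png'); out.append(im)
cv2.imwrite('pics/mix6.png',np.hstack([cv2.resize(out[0][170:330,190:350],(400,400)),cv2.resize(out[1],(400,300))[:,:] if 0 else cv2.resize(out[1][:,64:448],(400,400))]))
```

```text
t 15.2333 tcp [0.4687 0.2337 0.2765] rot [-0.4945  2.6657  0.1092] w 0.015807123863959875 F [ 0.2178 -1.2864 -1.6325] g 79.32333827018738 q [ 0.3068 -0.5225  2.0637  0.0273  1.1656 -1.636 ]
eye calc [0.5175 0.2535 0.3341]
top turner_eye [0.5163 0.2561 0.3343] 0.6
top hook_tip [0.515  0.2552 0.2852] 0.75
side turner_eye [0.52   0.2491 0.3343] 0.59
side hook_tip [0.5199 0.2557 0.283 ] 0.97
side hook_seat [0.5446 0.2684 0.2509] 0.89
```

View pics/mix6.png

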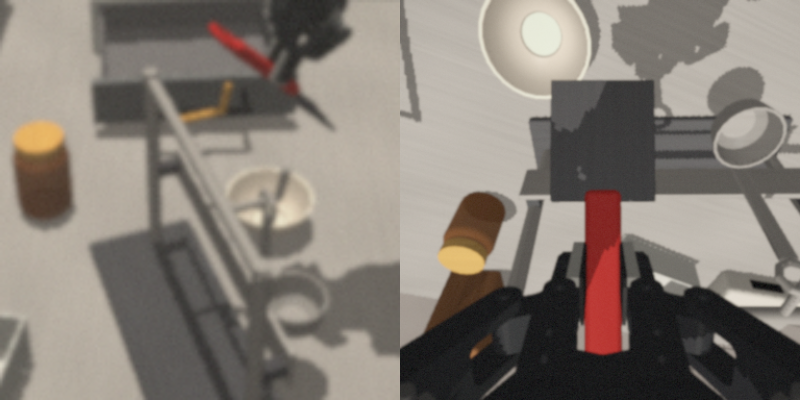

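```bash
cat >> h.py <<'E'
E_=np.array([-.072,.001,-.030]); RY=21
rx=np.array([np.cos(np.radians(RY)),np.sin(np.radians(RY)),0]); TIP=np.array([.517,.2548,.284])
def eyeplan(xr,z,pitch,yaw=21): # xr: eye ahead of tip along rack x
    s=arm.read_state(); T=R.from_rotvec(s['tool_rot']).as_matrix(); tc=np.array(s['tcp_pos']); 
    d=tc+T@E_-TIP; print('eye now: x',d@rx,'y',d@np.array([-rx[1],rx[0],0]),'z',tc[2]+(T@E_)[2], 'F',np.array(s['contact_force']),'q',np.array(s['joint_positions']))
    Rt=tool(yaw,pitch); t=TIP+rx*xr; t[2]=z; delta(t-Rt@E_,Rt)
E
python3 - <<'E'
from h import *
eyeplan(0,.290,25); eyeplan(.004,.265,25); eyeplan(.007,.252,25)
E
```

```text
eye now: x -9.359564527778631e-05 y -0.0010474826216723071 z 0.3343935124712583 F [-0.2297 -0.5273 -1.3165] q [ 0.3075 -0.5231  2.0638  0.0274  1.1654 -1.6353]
tool shift(units) [0.0374 0.0021 0.0806]
turn(units) [ 0.0022 -0.0001  0.0011]
eye now: x -9.359564527778631e-05 y -0.0010474826216723071 z 0.3343935124712583 F [-0.2297 -0.5273 -1.3165] q [ 0.3075 -0.5231  2.0638  0.0274  1.1654 -1.6353]
tool shift(units) [0.0512 0.0021 0.1292]
turn(units) [ 0.0022 -0.0001  0.0011]
eye now: x -9.359564527778631e-05 y -0.0010474826216723071 z 0.3343935124712583 F [-0.2297 -0.5273 -1.3165] q [ 0.3075 -0.5231  2.0638  0.0274  1.1654 -1.6353]
tool shift(units) [0.0568 0.0021 0.1553]
turn(units) [ 0.0022 -0.0001  0.0011]
```

Call:
step_arm(steps=[0.009, 0.001, 0.02, 0, 0, 0, -1, 0.009, 0.001, 0.02, 0, 0, 0, -1, 0.009, 0, 0.02, 0, 0, 0, -1, 0.009, 0, 0.02, 0, 0, 0, -1, 0.005, 0, 0.016, 0, 0, 0, -1, 0.005, 0, 0.016, 0, 0, 0, -1, 0.005, 0, 0.016, 0, 0, 0, -1, 0, 0, 0, 0, 0, 0, -1])

```text
t: 16.5
tcp_pos: [0.4709, 0.2362, 0.205]
tool_rot: [-0.495, 2.669, 0.109]
contact_force: [-0.4, 0.8, -2.3]
width: 0.016
grasp_force: 79.3
```

Run:
```python
from h import *
eyeplan(.007,.252,25)
out=[]
for n,sl in [('side',(slice(190,290),slice(220,320))),('top',(slice(150,250),slice(120,220)))]:
  p=camera(n); save(p,n+'7.png'); im=cv2.imread('pics/'+n+'7.png'); out.append(cv2.resize(im[sl],(400,400),interpolation=cv2.INTER_CUBIC))
  for q in ['turner_eye','hook_tip','hook_seat']:
    for d in spot_point(p,q)[:1]: print(n,q,np.array(d['xyz']),round(d['confidence'],2))
cv2.imwrite('pics/mix7.png',np.hstack(out))
```

```text
eye now: x 0.003082241460688083 y 0.00014612791441658595 z 0.262445775369251 F [-0.358   0.8301 -2.2624] q [ 0.3108 -0.469   2.1455  0.0277  1.0337 -1.6358]
tool shift(units) [ 0.0014 -0.0003  0.0229]
turn(units) [ 0.0048 -0.0398  0.0022]
side turner_eye [0.5202 0.254  0.2629] 0.8
side hook_tip [0.519  0.2526 0.286 ] 0.65
side hook_seat [0.5449 0.2692 0.2504] 0.9
top turner_eye [0.5226 0.2583 0.2675] 0.48
top hook_tip [0.5141 0.2566 0.2826] 0.63
top hook_seat [0.5447 0.2631 0.2476] 0.92
```

View pics/mix7.png

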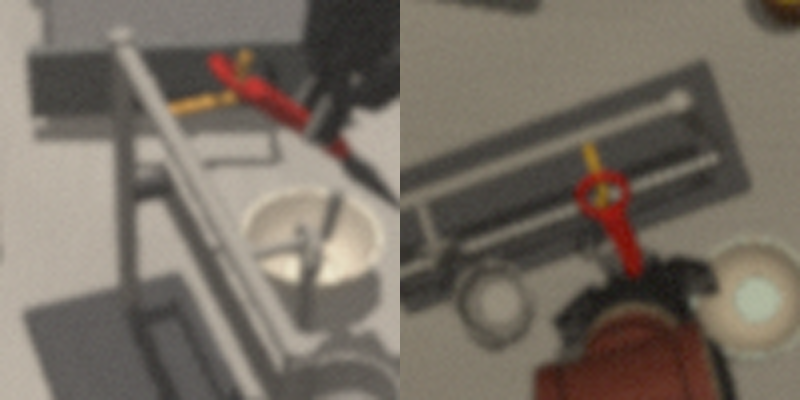

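The post of the hook is through the ring: in the top crop the brass shows inside the ring at (600,193), and in the side crop the tip stands above it at (245,60). There is no contact force. Next I'll tilt the turner towards vertical while lowering it.

Run:
```python
from h import *
s=arm.read_state(); T=R.from_rotvec(s['tool_rot']).as_matrix(); p=np.array(s['tcp_pos'])
for xr,z,b in [(.005,.259,29),(.007,.255,33),(.009,.251,37),(.0105,.248,41),(.012,.2455,45)]:
    T2=tool(21,b); t=TIP+rx*xr; t[2]=z; q=t-T2@E_
    print((T.T@(q-p)/.5).round(4),(np.degrees(R.from_matrix(T.T@T2).as_rotvec())/6).round(3)); T,p=T2,q
```

```text
[ 0.0002 -0.0002  0.024 ] [ 0.003 -0.655  0.003]
[-0.0042 -0.      0.0188] [ 0.    -0.667 -0.   ]
[-0.0035  0.      0.0188] [-0.    -0.667  0.   ]
[-0.0033 -0.      0.0165] [-0.    -0.667 -0.   ]
[-0.0035  0.      0.0156] [ 0.    -0.667  0.   ]
```

Call:
step_arm(steps=[0, 0, 0.024, 0, -0.655, 0, -1, -0.004, 0, 0.019, 0, -0.667, 0, -1, -0.004, 0, 0.019, 0, -0.667, 0, -1, -0.003, 0, 0.0165, 0, -0.667, 0, -1, -0.003, 0, 0.0155, 0, -0.667, 0, -1, 0, 0, 0, 0, 0, 0, -1, 0, 0, 0, 0, 0, 0, -1])

```text
t: 17.48
tcp_pos: [0.4998, 0.2473, 0.1716]
tool_rot: [-0.432, 2.327, 0.178]
contact_force: [-0.4, 0.0, -1.4]
width: 0.0156
grasp_force: 79.4
```

Run:
```python
from h import *
eyeplan(.014,.240,45)
for n in ['side','top']:
  p=camera(n)
  for q in ['turner_eye','turner','hook_seat']:
    for d in spot_point(p,q)[:1]: print(n,q,np.array(d['xyz']),round(d['confidence'],2))
```

```text
eye now: x 0.011197972214414504 y 0.00015482669195391073 z 0.24364562336773088 F [-0.3899  0.0228 -1.3674] q [ 0.3032 -0.5323  2.3386  0.0855  0.5564 -1.6885]
tool shift(units) [ 0.0009 -0.0003  0.0097]
turn(units) [ 0.0048 -0.0367  0.0012]
side turner_eye [0.5289 0.2578 0.2448] 0.43
side turner [0.4987 0.2479 0.172 ] 0.56
side hook_seat [0.5476 0.2679 0.2482] 0.64
top turner_eye [0.5303 0.2623 0.246 ] 0.76
top hook_seat [0.5482 0.2632 0.2478] 0.8
```

Call:
step_arm(steps=[-0.004, 0, 0.004, 0, 0, 0, -1, -0.0045, 0, 0.0045, 0, 0, 0, -1, 0.0028, 0, 0.0028, 0, 0, 0, -1, 0.0028, 0, 0.0028, 0, 0, 0, -1, 0, 0, 0, 0, 0, 0, -1, 0, 0, 0, 0, 0, 0, -1])

```text
t: 18.38
tcp_pos: [0.5063, 0.2497, 0.1688]
tool_rot: [-0.431, 2.324, 0.179]
contact_force: [0.0, 0.3, 0.2]
width: 0.0157
grasp_force: 79.5
```

Call:
step_arm(steps=[0.0028, 0, 0.0028, 0, 0, 0, -1, 0, 0, 0, 0, 0, 0, -1, 0, 0, 0, 0, 0, 0, -1])

```text
t: 18.63
tcp_pos: [0.507, 0.2499, 0.1682]
tool_rot: [-0.43, 2.321, 0.179]
contact_force: [0.9, 1.7, 4.5]
width: 0.0154
grasp_force: 79.8
```

Run:
```python
from h import *
eyeplan(.02,.238,45)
out=[]
for n,sl in [('side',(slice(190,290),slice(220,320))),('top',(slice(150,250),slice(120,220)))]:
  p=camera(n); save(p,n+'8.png'); im=cv2.imread('pics/'+n+'8.png'); out.append(cv2.resize(im[sl],(400,400),interpolation=cv2.INTER_CUBIC))
cv2.imwrite('pics/mix8.png',np.hstack(out))
```

```text
eye now: x 0.01843284565966062 y 5.146839309146089e-05 z 0.24039817540255992 F [0.9194 1.743  4.4631] q [ 0.3042 -0.5021  2.3278  0.0877  0.5306 -1.6906]
tool shift(units) [ 0.0013 -0.0001  0.0052]
turn(units) [0.002  0.0238 0.0014]
```

View pics/mix8.png

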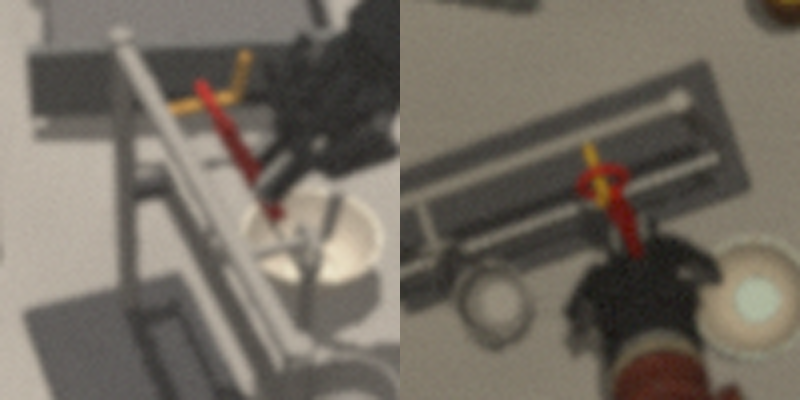

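The eye is seated on the arm: the ring straddles the brass behind the upright, and the force reads +4.5 N upward. I'll tilt a bit further, then let go.

Call:
step_arm(steps=[-0.004, 0, 0.0095, 0, -0.667, 0, -1, -0.004, 0, 0.0095, 0, -0.667, 0, -1, 0, 0, 0, 0, 0, 0, -1, 0, 0, 0, 0, 0, 0, -1], force=60)

```text
t: 19.07
tcp_pos: [0.5155, 0.2533, 0.1638]
tool_rot: [-0.405, 2.185, 0.202]
contact_force: [-0.7, 1.0, 5.6]
width: 0.0155
grasp_force: 79.9
```

Call:
step_arm(steps=[0, 0, 0, 0, 0, 0, -0.5, 0, 0, 0, 0, 0, 0, -0.35, 0, 0, 0, 0, 0, 0, -0.2, 0, 0, 0, 0, 0, 0, -0.1, 0, 0, 0, 0, 0, 0, -0.1, 0, 0, 0, 0, 0, 0, -0.1])

```text
t: 19.57
tcp_pos: [0.5147, 0.253, 0.1622]
tool_rot: [-0.406, 2.189, 0.202]
contact_force: [0.5, -0.1, -0.2]
width: 0.0384
grasp_force: 0.0
```

Call:
step_arm(steps=[0, 0, -0.01, 0, 0, 0, -0.1, 0, 0, -0.02, 0, 0, 0, -0.1, 0, 0, -0.03, 0, 0, 0, -0.1, 0, 0, -0.05, 0, 0, 0, -0.1, 0, 0, -0.06, 0, 0, 0, -0.1, 0, 0, -0.06, 0, 0, 0, -0.1, 0, 0, -0.06, 0, 0, 0, -0.1, 0, 0, 0, 0, 0, 0, -0.1])

```text
t: 20.23
tcp_pos: [0.4283, 0.2259, 0.2514]
tool_rot: [-0.405, 2.193, 0.197]
contact_force: [-0.2, 0.7, 1.5]
width: 0.0383
grasp_force: 0.0
```

Run:
```python
from h import *
st(); out=[]
for n,sl in [('side',(slice(100,300),slice(190,390))),('top',(slice(110,260),slice(110,410)))]:
  p=camera(n); save(p,n+'9.png'); im=cv2.imread('pics/'+n+'9.png'); im=im[sl]; k=400/im.shape[0]; out.append(cv2.resize(im,(400,400) if n=='side' else (400,200),interpolation=cv2.INTER_CUBIC))
  for q in ['turner_eye','turner','spoon','drawer_handle','mug','jar','bowl']:
    for d in spot_point(p,q)[:1]: print(n,q,np.array(d['xyz']),round(d['confidence'],2))
out[1]=np.vstack([out[1],np.zeros_like(out[1])]); cv2.imwrite('pics/mix9.png',np.hstack(out))
```

```text
t 20.2333 tcp [0.4283 0.2259 0.2514] rot [-0.4052  2.1934  0.197 ] w 0.038253448701712274 F [-0.2229  0.7305  1.5306] g 0.0 q [ 0.3046 -1.0107  2.4963  0.068   0.7396 -1.6592]
side turner_eye [0.5386 0.2617 0.2437] 0.55
side turner [0.5343 0.2652 0.1607] 0.47
side drawer_handle [0.5489 0.0089 0.0627] 0.59
side mug [ 0.6531 -0.4179  0.1015] 0.81
side jar [0.7475 0.129  0.0011] 0.71
top turner_eye [0.5335 0.2672 0.2393] 0.41
top turner [0.5347 0.2623 0.1618] 0.71
top spoon [ 0.5328 -0.0801  0.0218] 0.74
top drawer_handle [0.5496 0.012  0.0623] 0.74
top mug [ 0.6513 -0.4172  0.0958] 0.75
top jar [ 0.749   0.1307 -0.0041] 0.95
top bowl [ 0.4574  0.1587 -0.0006] 0.98
```

View pics/mix9.png

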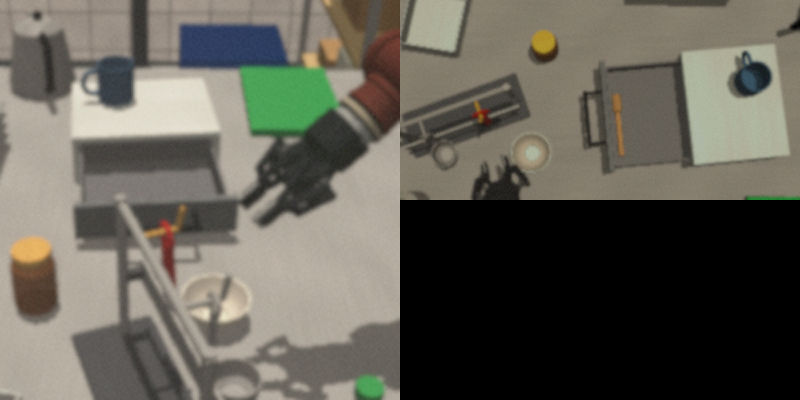

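The turner hangs upright on the brass hook. The drawer is out with the spoon in it, and the mug, jar and bowl have not moved. Joint 2 is close to its limit, so I'll turn the tool back before handing in.

Call:
step_arm(steps=[0, 0, 0, 0, 0.6, 0, -0.1, 0, 0, 0, 0, 0.9, 0, -0.1, 0, 0, 0, 0, 0.9, 0, -0.1, 0, 0, 0, 0, 0.9, 0, -0.1, 0, 0, 0, 0, 0, 0, -0.1, 0, 0, 0, 0, 0, 0, -0.1, 0, 0, 0, 0, 0, 0, -0.1, 0, 0, 0, 0, 0, 0, -0.1])

```text
t: 21.7
tcp_pos: [0.427, 0.2251, 0.2469]
tool_rot: [-0.467, 2.536, 0.134]
contact_force: [-0.3, 0.7, 0.1]
width: 0.0385
grasp_force: 0.0
```

Run:
```python
from h import *
st(); p=camera('top')
for q in ['turner_eye','turner','drawer_handle']:
    for d in spot_point(p,q)[:1]: print(q,np.array(d['xyz']),round(d['confidence'],2))
print(arm.finish_job())
```

```text
t 21.7 tcp [0.427  0.2251 0.2469] rot [-0.4674  2.536   0.1336] w 0.03853947814819949 F [-0.322   0.7439  0.1249] g 0.0 q [ 0.3171 -0.7411  2.2701  0.027   1.0445 -1.6249]
turner_eye [0.5351 0.2668 0.2415] 0.61
turner [0.5355 0.2638 0.1614] 0.6
drawer_handle [0.5493 0.0098 0.062 ] 0.74
the job is handed in; nothing more can be done
None
```

I handed the job in at about 22 s: the turner hangs by its eye on the brass hook, the drawer is out at its stop with the spoon in it, and the mug, bowl and jar haven't moved; one doubt is that joint 2 briefly read -1.0107 against its -1.01 limit while the arm backed away.

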